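Post a carton of cover slips through the sprung flap of the slip store

TASK

Put the carton of cover slips flat on the open ledge in front of the grey covered lane, long side along the lane, and let go. Then push it from behind with the shut fingers, through the sprung double flap and along the lane, until you feel it bear on the rubber buffer at the far end: press it there with about 5 to 10 N for half a second, never ramming it. Take the fingers out, so that the flap swings shut behind the carton, which stays lying flat against the buffer; leave the things standing round about where they are.

Things in the scene. Friction and masses are not known exactly. Their poses are not given: they have to be found in the camera images.
- carton: White cardboard carton with a coloured end panel on top, a rigid box 52 (its x) x 72 (its y) x 34 (z) mm, 0.06 to 0.13 kg. Origin: centre of its underside; z up. It lies flat on the bench to the left of the lane at the start. Either end may go first. Beyond it, farther left, a retort ring 100 mm across hangs 300 mm over the bench round x = 0.39, y = 0.42 m: keep the wrist clear of it.
- lane: Fixed grey covered lane on an aluminium floor plate 3 mm thick. Origin: centre of the mouth, at bench height (plate top at z = 3 mm); x points along the lane, away from the robot, y left, z up; yaw -0.15 to 0.15 rad. The mouth is 58 mm wide; behind a wider pocket for the flaps (x = 0 to 55 mm) the guides are again 58 mm apart. Highest part: z = 54 mm; far end x = 166 mm.
- ledge (a point): Where the carton goes on the open ledge: on the plate's top, 72 mm before the mouth (lane x = -72, y = 0, z = 3 mm). The ledge is the plate from lane x = -118 to -30 mm, y = -53 to +53 mm, without walls. From lane x = -30 mm two funnel vanes, up to z = 31 mm, narrow from 79 mm apart to 58 mm at the mouth.
- slot (a point): Middle of the finger slot in the lane's cover, at lane x = 85, y = 0, z = 52 mm (cover top; underside z = 49 mm). The slot is 46 mm wide (y = -23 to +23 mm), open along the whole lane from the mouth to its far end, so that shut fingers pointing down can follow the carton from behind; the carton does not fit through it flat.
- flap_left (a joint): Left leaf of the sprung double flap just inside the mouth: upright steel plate reaching 38 mm from its upright pin (lane x = 5, y = +40 mm) to the middle, z = 8 to 42 mm. 0 = shut; grows as it swings inward, to 1.5 rad; never outward. Spring 0.03 N m shut, 0.1 open: the carton takes some 3 to 10 N to pass. It sweeps to lane x = 44 mm, leans on fingers in its way and shuts when they leave.
- flap_right (a joint): Right leaf of the double flap, the mirror image: pin at lane x = 5, y = -40 mm; 0 = shut, grows inward to 1.5 rad, same spring.
- end_stop: Fixed aluminium end stop, 133 to 145 mm in from the mouth (differs). Its hard rubber buffer, a disc 24 mm across, 18 mm over the plate, sits on a stiff adjusting screw and stands 0 to 15 mm out towards the robot of the point given: feel for it. It hardly yields (1 mm at 16 N); over 16 N is ramming. Origin: on the plate's top, under the buffer's face if screwed fully in; axes as the lane.
- weighing_bottle_a: Bystander: glass weighing bottle with lid, 44 mm across, 57 mm high; origin under its centre.
- weighing_bottle_b: Bystander: glass weighing bottle with lid, 44 mm across, 57 mm high; origin under its centre.
- tape: Bystander: roll of tape lying flat, 68 mm across, 18 mm high; origin under its centre.
- beaker: Bystander: glass beaker, 78 x 87 x 94 mm; origin under its centre.

How it is judged:
By the outcome, as a careful person would: the job done as asked, in the order asked, and still so for the second after the job is handed in, with the robot touching nothing.
It also fails if it takes over 72 s, if anything falls off the work surface, if the arm or the gripper's body presses on something with over 40 N, if the wrist force passes 120 N, or if a joint passes its speed limit or range.

ROBOT

A 6-joint arm with a two-finger parallel gripper is mounted at the origin on a cart in front of the work surface, level with it; the furniture and walls round the work are solid. World frame = base frame: x ahead of the robot, y to its left, z up, the work surface at z = 0. Lengths are in mm, angles in degrees, forces in N, time in s.
With the tool pointing down it reaches from about 250 to 800 mm from the base axis. Payload 8.5 kg.
Tool frame: the origin (TCP) lies on the centre line of the jaws, within the pads' length; the fingertips stand 25 mm ahead of it and the grasp point (between the pads) lies 6 mm ahead of it; z points along the fingers, y is the line along which they close (so a half turn about z gives the same grasp; the last joint's range is limited). The gripper opens to 85 mm and grips with 20 to 120 N. Pads are 22 mm wide; open, the fingers measure 114 mm over their backs; the gripper's body (76 mm by 85 mm) begins 54 mm behind the grasp point. The pads swing forward as they close: fully open they stand 13 mm farther back than shut.
Start: joints at [0, 13.648, -0.773, 75.585, 0, 90], TCP at [524.959, -0, 256.276] pointing down, gripper open.
Joint ranges: [-152.45, 152.45], [-59.26, 108.67], [-65.41, 83.53], [-104.44, 129.93], [-82.83, 76.93], [-180, 180]. Speed limits (degrees/s): [127.2, 127.2, 159.86, 180, 180, 180].

INTERFACE

Orientations are given as [roll, pitch, yaw] about the fixed x, y, z axes, in that order (R = Rz(yaw) Ry(pitch) Rx(roll)).
In Python, from station import * gives the robot as it stands.
- The arm moves only by the shell command python3 -m handwheel 'ROWS' [OPENING] [FORCE]. ROWS is JSON, a list of rows, each an object with "dp": the shift along the tool's x, y, z scaled (see below), a list of three; "delta_rot": the turn, a rotation vector about the tool's x, y, z scaled (see below), a list of three. In form: [{"dp": [x, y, z], "delta_rot": [wx, wy, wz]}, ...]. A call has 1 to 10 rows; each row shifts and turns the commanded pose from where the row before left it, along the tool's axes as they then stand; what a row does not reach is not made up. The controller multiplies each number of a shift by 0.4 m and each number of a turn by 0.08 rad. A row lasts 1/10 s, in which the tool goes at most 50 mm and 8.59 degrees, less where a joint would pass 70% of its speed; a pose out of reach is approached as far as the arm can. A call with a number of a shift or a turn outside -1 to 1 is refused whole. A call with a gripper value outside its range is refused whole. OPENING is the gripper command: -1 is fully open, 1 is shut, values between are in proportion, set as the call begins (- or left out, the last holds). The fingers move at their own pace and stop on an object; FORCE is the grip in N (left out, the last holds). Time passes only in rows, so rows that do not move let the fingers close. It gives the time, the measured TCP pose, the force, the opening and the grip force at its end, in the units of the state.
- read_state(): the state, without advancing time (a new reading comes with each control period).
- grab_frame(name): name is "scene" or "side" or "wrist"; returns a dict with "pixels" (420x560x3 uint8, red, green, blue), "z_map" (420x560 float32, mm along the optical axis (not along the pixel's ray), 0 where there is no reading), "fx", "fy", "cx", "cy" (pixels), "R" (3x3) and "t" (3): a world point X has camera coordinates R X + t; the wrist camera has in their place "hand_eye" (4x4, takes a point from camera to tool coordinates, whose origin is the TCP and whose axes are the flange's). Camera axes: x right, y down, z forward; pixel columns grow to the right and rows downward; lengths in mm; the calibration is good to about 2 mm. The wrist camera is an equidistant fisheye: a pixel r from the principal point sees the ray r / f radians off the axis. A picture is of the moment at which its call begins: read the wrist's pose just before it.
- job_done(): hands the job in; it is judged then, once.
Trained networks look in a picture, given as the dict that the camera call returned (one of the last four; its "shot" number tells which), for a name from the list of things; names that differ only in an ending like _2 or _b are one class to them, and where a whole thing is asked for, a point or a joint stands for the part that bears it (a point fixed in the world has none). Each returns a list of dicts, best first, with "p" (0 to 1); they miss things now and then, are a little off and sometimes report something else, mostly with a low value. They report only what shows in the picture. A call takes as long as a camera call.
- search_frame(picture, query): "xy" ([column, row] in pixels, amid what is visible of it).
- regions_of(picture, query): "pixels" (420x560 bool, what is visible of it) and "xy" ([column, row] in pixels, amid what is visible of it).
- tip_of(picture, query): "xy" ([column, row] in pixels: a listed point, or the origin of a listed thing).
The state is a dict: "time": time; "joint_positions": joint angles; "joint_vel": joint speeds; "effort": joint torques, N m; "tool_pos": TCP position; "tool_rot": TCP orientation; "ft_force": force on the tool from outside, world axes, zero at the start; "torque": the same for the moment, N m; "gripper_width": finger opening in mm; "finger_force": force on a finger pad.
Only numpy, scipy, OpenCV 4.12 (cv2) and the standard library are available. Lean on these libraries where they do the work, as an engineer would, in place of code of your own. Each camera call takes 0.05 s, during which the arm holds its last target. There are 200 camera calls.

## Working session

There is one attempt and no reset: what is moved stays moved. The work goes in short steps, Python scripts to look and compute and a shell command to move; the robot and the scene stay as the last step left them, time stands still between calls to the robot, and variables do not carry over. Pictures are saved under pics/ and viewed, at most 10 in all, crops included, and the job is handed in when it is done.

```bash
mkdir -p pics
cat > h.py <<'E'
from station import *
import numpy as np, cv2
from scipy.spatial.transform import Rotation as Ro
def save(f,n): cv2.imwrite('pics/'+n,f['pixels'][:,:,::-1])
def cloud(f):
    z=f['z_map']; v,u=np.mgrid[0:z.shape[0],0:z.shape[1]]
    P=np.stack([(u-f['cx'])/f['fx']*z,(v-f['cy'])/f['fy']*z,z],-1)
    return (P-np.array(f['t']))@np.array(f['R'])
E
python3 - <<'E'
from h import *
s=read_state();print(s)
for n in ['scene','side']:
    f=grab_frame(n);save(f,n+'0.png');C=cloud(f)
    print(n,'cam',-np.array(f['R']).T@np.array(f['t']))
    for q in ['carton','lane','end_stop','weighing_bottle_a','tape','beaker']:
        for r in regions_of(f,q)[:2]:
            m=r['pixels']&(f['z_map']>0)
            if m.sum()<5: continue
            P=C[m]; print(q,round(r['p'],2),np.round(r['xy']),m.sum(),np.median(P,0).round(),np.percentile(P,3,0).round(),np.percentile(P,97,0).round())
    for q in ['ledge','slot','lane','carton']:
        for r in tip_of(f,q)[:1]:
            u,v=np.round(r['xy']).astype(int); print('tip',q,round(r['p'],2),u,v,C[v,u].round())
E
```

```text
{'time': 0.0, 'joint_positions': array([ 8.51312120e-04,  1.36822039e+01, -8.17451225e-01,  7.55856711e+01,
        1.21568566e-04,  9.00011036e+01]), 'joint_vel': array([ 1.94501865e-02,  1.18951478e-01,  3.33254977e-02,  6.10242080e-05,
       -1.40775780e-01,  2.33970717e-02]), 'effort': array([ 1.29771975e-03, -5.38790166e+01,  3.46437156e+01,  1.83730113e-02,
        1.69192181e-04,  6.54446694e-05]), 'tool_pos': array([5.24606801e+02, 8.39262776e-03, 2.55662743e+02]), 'tool_rot': array([-1.79914674e+02, -1.19924961e-04,  8.99997476e+01]), 'ft_force': array([-0.92544991, -0.33498956,  0.42244386]), 'torque': array([0.00899554, 0.02864023, 0.00561345]), 'finger_force': 0.0, 'gripper_width': 84.97362461104046}
scene cam [ -71.01932713  706.20440001 1022.96742683]
carton 0.72 [228. 283.] 738 [504. 271.  32.] [489. 233.   1.] [541. 303.  37.]
lane 0.91 [273. 230.] 4280 [529.  89.  13.] [405.  41.  -1.] [667. 145.  54.]
weighing_bottle_a 0.67 [184. 248.] 289 [642. 288.  43.] [627. 265.   1.] [671. 304.  59.]
weighing_bottle_a 0.65 [408. 201.] 305 [ 328. -202.   40.] [ 314. -223.    1
[... 767 characters left out ...]
 258.  28.] [515. 301.  40.]
end_stop 0.49 [320. 187.] 52 [658.  95.  32.] [645.  84.  10.] [662. 118.  42.]
weighing_bottle_a 0.67 [217. 310.] 313 [ 336. -218.   45.] [ 316. -232.   15.] [ 353. -195.   58.]
weighing_bottle_a 0.52 [303. 132.] 158 [646. 277.  46.] [630. 264.  24.] [666. 297.  60.]
tape 0.8 [356. 238.] 465 [704. -86.  18.] [ 675. -116.    2.] [734. -54.  22.]
tape 0.35 [283. 199.] 3745 [546.  91.  16.] [410.  38.  -0.] [670. 140.  56.]
beaker 0.96 [358. 302.] 1172 [ 667. -260.   51.] [ 630. -302.   16.] [ 697. -233.   94.]
tip ledge 0.6 245 202 [444.  98.   5.]
tip slot 0.88 302 185 [609. 122.  11.]
tip lane 0.87 272 203 [512.  48.  57.]
tip carton 0.7 264 150 [492. -18. 366.]
```

Run:
```python
from h import *
a=cv2.imread('pics/scene0.png')[140:340,130:400];b=cv2.imread('pics/side0.png')[90:290,160:430]
cv2.imwrite('pics/v1.png',np.vstack([cv2.resize(a,(400,296),interpolation=2),cv2.resize(b,(400,296),interpolation=2)]))
for n in ['scene','side']:
    f=grab_frame(n);C=cloud(f)
    for q in ['carton','lane']:
        r=regions_of(f,q)[0];P=C[r['pixels']&(f['z_map']>0)]
        for lo,hi in [(-3,7),(28,42),(46,60)]:
            p=P[(P[:,2]>lo)&(P[:,2]<hi)]
            if len(p)>30: print(n,q,lo,len(p),cv2.minAreaRect(p[:,:2].astype(np.float32)),np.median(p[:,2]))
```

```text
scene carton -3 56 ((526.5277709960938, 259.0244445800781), (89.14429473876953, 75.02140045166016), 89.14445495605469) 3.48214583207666
scene carton 28 482 ((516.0036010742188, 267.3799133300781), (73.24683380126953, 54.23372268676758), 89.31714630126953) 33.648230836832326
scene lane -3 1933 ((534.4091186523438, 76.82974243164062), (142.28201293945312, 277.3045654296875), 88.45979309082031) 2.487255260481471
scene lane 28 382 ((585.13720703125, 100.4716796875), (194.8555450439453, 105.76959991455078), 7.212908744812012) 34.42235118889289
scene lane 46 1226 ((593.6913452148438, 91.33841705322266), (111.6362533569336, 174.84864807128906), 89.96050262451172) 51.28405220566758
side carton 28 89 ((503.7434997558594, 282.36822509765625), (46.98297119140625, 23.69611358642578), 80.7953109741211) 35.61911195332513
side lane -3 1516 ((539.1014404296875, 112.28192138671875), (284.12255859375, 148.5220947265625), 1.149315357208252) 3.4177772482353688
side lane 28 337 ((584.9593505859375, 80.18083190917969), (93.66773986816406, 192.34046936035156), 88.63429260253906) 34.77532898252885
side lane 46 1203 ((594.6546630859375, 90.90337371826172), (172.00059509277344, 111.15216827392578), 0.6749435067176819) 52.41498830549719
```

View pics/v1.png

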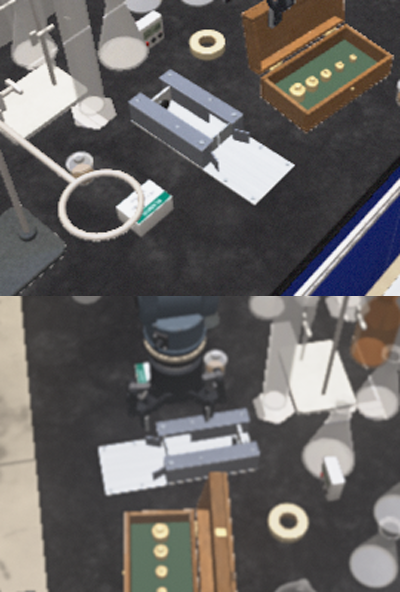

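```bash
python3 -m handwheel '[{"dp":[0.1,0,0],"delta_rot":[0,0,0]},{"dp":[0.1,0,0],"delta_rot":[0,0,0]},{"dp":[0.1,0,0],"delta_rot":[0,0,0]},{"dp":[0.1,0,0],"delta_rot":[0,0,0]},{"dp":[0.1,0,0],"delta_rot":[0,0,0]},{"dp":[0.05,-0.02,0],"delta_rot":[0,0,0]},{"dp":[0,0,0],"delta_rot":[0,0,0]},{"dp":[0,0,0],"delta_rot":[0,0,0]}]' -1
cat >> h.py <<'E'
def wrist():
    s=read_state(); f=grab_frame('wrist')
    T=np.eye(4);T[:3,:3]=Ro.from_euler('xyz',s['tool_rot'],degrees=True).as_matrix();T[:3,3]=s['tool_pos']
    M=T@np.array(f['hand_eye']); f['M']=M
    z=f['z_map']; v,u=np.mgrid[0:z.shape[0],0:z.shape[1]].astype(float)
    x=(u-f['cx'])/f['fx'];y=(v-f['cy'])/f['fy'];th=np.hypot(x,y)+1e-9
    k=np.tan(th)/th
    P=np.stack([x*k*z,y*k*z,z],-1)
    return s,f,P@M[:3,:3].T+M[:3,3]
E
python3 - <<'E'
from h import *
s,f,C=wrist();save(f,'w1.png');print(s['tool_pos'],f['M'][:3,3])
for q in ['carton','lane','weighing_bottle_a','end_stop']:
    for r in regions_of(f,q)[:2]:
        m=r['pixels']&(f['z_map']>0)
        P=C[m];print(q,round(r['p'],2),np.round(r['xy']),m.sum())
        for lo,hi in [(-3,8),(28,42),(46,60)]:
            p=P[(P[:,2]>lo)&(P[:,2]<hi)]
            if len(p)>30: print('  ',lo,len(p),cv2.minAreaRect(p[:,:2].astype(np.float32)),np.median(p[:,2]))
for q in ['ledge','slot','lane','carton']:
    for r in tip_of(f,q)[:1]:
        u,v=np.round(r['xy']).astype(int); print('tip',q,round(r['p'],2),u,v,C[v,u].round())
E
```

```text
time: 2.2
tool_pos: [516.8, 220.2, 256.2]
tool_rot: [-180.0, 0.0, 90.1]
ft_force: [-0.1, 0.0, -0.5]
gripper_width: 85.5
finger_force: 0.0
[516.7850706  220.18985126 256.17388453] [517.13341748 300.15226143 373.64380101]
carton 0.78 [277. 134.] 3218
   28 3218 ((518.1572875976562, 267.8877258300781), (71.3174819946289, 52.14467239379883), 89.39647674560547) 34.50631526953066
lane 0.78 [294. 271.] 16353
   -3 7780 ((551.2225952148438, 87.8051986694336), (309.1768493652344, 114.93093872070312), 0.6458683609962463) 2.9602251160585524
   28 1186 ((583.474365234375, 99.14471435546875), (195.26939392089844, 93.53285217285156), 1.075265645980835) 34.765448082348286
   46 5378 ((594.7141723632812, 91.78797149658203), (171.79661560058594, 108.60627746582031), 0.8097121715545654) 51.87931404011522
weighing_bottle_a 0.79 [396. 125.] 1424
   -3 34 ((656.5509033203125, 276.56829833984375), (34.05544662475586, 59.8568229675293), 55.564998626708984) 5.944455736169175
   28 98 ((646.795166015625, 282.5138854980469), (36.65544128417969, 42.218544006347656), 40.636043548583984) 40.362318389019435
   46 342 ((649.397216796875, 285.79229736328125), (28.462675094604492, 27.264915466308594), 17.029544830322266) 54.68681148073429
tip ledge 0.94 217 271 [440.  92.   3.]
tip slot 0.91 346 292 [611.  63.  10.]
tip lane 0.95 274 272 [515. 119.  52.]
tip carton 0.88 275 134 [516. 270.  34.]
```

View pics/w1.png

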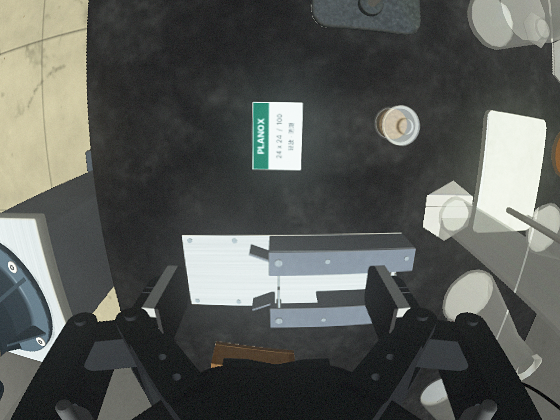

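```bash
python3 -m handwheel '[{"dp":[0.06,0.003,0.08],"delta_rot":[0,0,-0.1]},{"dp":[0.06,0,0.1],"delta_rot":[0,0,0]},{"dp":[0,0,0.1],"delta_rot":[0,0,0]},{"dp":[0,0,0.1],"delta_rot":[0,0,0]},{"dp":[0,0,0.1],"delta_rot":[0,0,0]},{"dp":[0,0,0.05],"delta_rot":[0,0,0]},{"dp":[0,0,0.03],"delta_rot":[0,0,0]},{"dp":[0,0,0.01],"delta_rot":[0,0,0]},{"dp":[0,0,0],"delta_rot":[0,0,0]}]' -1
python3 -m handwheel '[{"dp":[0,0,0],"delta_rot":[0,0,0]},{"dp":[0,0,0],"delta_rot":[0,0,0]},{"dp":[0,0,0],"delta_rot":[0,0,0]},{"dp":[0,0,0],"delta_rot":[0,0,0]},{"dp":[0,0,0],"delta_rot":[0,0,0]},{"dp":[0,0,0],"delta_rot":[0,0,0]}]' 1 25
```

```text
time: 3.55
tool_pos: [518.3, 268.1, 28.6]
tool_rot: [180.0, -0.0, 90.4]
ft_force: [0.0, -0.5, 0.0]
gripper_width: 85.3
finger_force: 0.0
time: 4.15
tool_pos: [518.6, 268.3, 29.5]
tool_rot: [179.9, -0.1, 90.5]
ft_force: [-0.7, 0.3, 6.4]
gripper_width: 52.1
finger_force: 26.4
```

```bash
python3 -m handwheel '[{"dp":[0,0,-0.03],"delta_rot":[0,0,0]},{"dp":[0,0,-0.08],"delta_rot":[0,0,0]},{"dp":[0,-0.02,-0.08],"delta_rot":[0,0,0]},{"dp":[-0.03,-0.04,0],"delta_rot":[0,0,0]},{"dp":[-0.08,-0.05,0],"delta_rot":[0,0,0]},{"dp":[-0.1,-0.05,0],"delta_rot":[0,0,0]},{"dp":[-0.1,-0.03,0],"delta_rot":[0,0,0]},{"dp":[-0.09,-0.005,0],"delta_rot":[0,0,0]},{"dp":[-0.042,0,0],"delta_rot":[0,0,0]},{"dp":[0,0,0],"delta_rot":[0,0,0.5]}]' 1 25
python3 -m handwheel '[{"dp":[0,0,0],"delta_rot":[0,0,1]},{"dp":[0,0,0],"delta_rot":[0,0,1]},{"dp":[0,0,0],"delta_rot":[0,0,1]},{"dp":[0,0,0],"delta_rot":[0,0,1]},{"dp":[0,0,0],"delta_rot":[0,0,1]},{"dp":[0,0,0],"delta_rot":[0,0,1]},{"dp":[0,0,0],"delta_rot":[0,0,1]},{"dp":[0,0,0],"delta_rot":[0,0,1]},{"dp":[0,0,0],"delta_rot":[0,0,1]},{"dp":[0,0,0],"delta_rot":[0,0,1]}]' 1 25
python3 -m handwheel '[{"dp":[0,0,0],"delta_rot":[0,0,1]},{"dp":[0,0,0],"delta_rot":[0,0,1]},{"dp":[0,0,0],"delta_rot":[0,0,1]},{"dp":[0,0,0],"delta_rot":[0,0,1]},{"dp":[0,0,0],"delta_rot":[0,0,1]},{"dp":[0,0,0],"delta_rot":[0,0,1]},{"dp":[0,0,0],"delta_rot":[0,0,1]},{"dp":[0,0,0],"delta_rot":[0,0,1]},{"dp":[0,0,0],"delta_rot":[0,0,0.8]},{"dp":[0,0,0],"delta_rot":[0,0,0]}]' 1 25
cat > m.py <<'E'
from h import *
import sys
s,f,C=wrist();save(f,sys.argv[1]);print(s['time'],s['tool_pos'],s['tool_rot'],s['joint_positions'].round(),s['ft_force'].round(1))
def edge(m,lo,hi):
    p=C[m&(C[...,2]>lo)&(C[...,2]<hi)]
    if len(p)>30: print('  ',lo,len(p),cv2.minAreaRect(p[:,:2].astype(np.float32)),np.percentile(p,2,0).round(1),np.percentile(p,98,0).round(1))
for q in ['carton','lane','slot']:
    for r in regions_of(f,q)[:1]:
        m=r['pixels']&(f['z_map']>0);print(q,round(r['p'],2),np.round(r['xy']),m.sum())
        for lo,hi in [(-3,8),(30,45),(47,58)]: edge(m,lo,hi)
for q in ['ledge','lane','slot']:
    for r in tip_of(f,q)[:1]:
        u,v=np.round(r['xy']).astype(int); print('tip',q,round(r['p'],2),u,v,C[v,u].round())
# slot walls: cover-top gap in world y at several x
for x0 in (530,560,590,620,650):
    m=(abs(C[...,0]-x0)<6)&(C[...,2]>46)&(C[...,2]<58)&(f['z_map']>0)&(abs(C[...,1]-90)<62)
    y=np.sort(C[m][:,1])
    if len(y)>20:
        k=np.argmax(np.diff(y));print(x0,y[0].round(1),y[k].round(1),y[k+1].round(1),y[-1].round(1))
E
python3 m.py w2.png
```

```text
time: 5.15
tool_pos: [441.1, 88.6, 105.3]
tool_rot: [180.0, 0.0, 88.0]
ft_force: [0.2, 0.1, -1.5]
gripper_width: 51.7
finger_force: 26.9
time: 6.15
tool_pos: [441.5, 90.6, 105.1]
tool_rot: [180.0, -0.0, 42.1]
ft_force: [0.3, -0.1, -0.7]
gripper_width: 51.4
finger_force: 26.8
time: 7.15
tool_pos: [446.8, 47.1, 105.1]
tool_rot: [-178.1, 0.1, 4.9]
ft_force: [-0.7, -0.9, -0.9]
gripper_width: 51.9
finger_force: 26.9
7.15 [446.81663321  47.06530386 105.0654777 ] [-1.78070896e+02  8.02570481e-02  4.86064408e+00] [  5.  13. -26.  51.   2. 180.] [-0.7 -0.9 -0.9]
carton 0.96 [276. 276.] 19479
lane 0.9 [213. 103.] 38466
   -3 22459 ((501.19219970703125, 100.59352111816406), (209.22793579101562, 137.9501190185547), 2.3699679374694824) [407.   42.8   1.5] [593.6 140.    4.4]
   30 834 ((537.9306640625, 91.08333587646484), (103.05596923828125, 81.37004852294922), 0.5970550775527954) [487.7  51.4  30.1] [584.1 129.7  43. ]
   47 14129 ((547.7100830078125, 91.676513671875), (76.7911376953125, 106.58673095703125), 0.6850006580352783) [511.1  39.7  50.4] [582.4 142.2  53.8]
slot 0.8 [216. 100.] 38617
   -3 22519 ((496.91778564453125, 103.34054565429688), (203.3831024169922, 138.8485870361328), 0.5107213854789734) [407.2  42.6   1.4] [593.6 140.3   4.4]
   30 840 ((537.9187622070312, 91.50405883789062), (103.150390625, 82.06867218017578), 0.6769160628318787) [487.5  51.4  30.1] [584.1 130.   43. ]
   47 14211 ((547.710693359375, 91.6325454711914), (76.79174041748047, 106.67418670654297), 0.6853916645050049) [511.1  39.6  50.4] [582.4 142.5  53.8]
tip ledge 0.85 222 220 [480.  72. 104.]
tip lane 0.71 228 118 [515.  89.   3.]
530 38.1 68.5 113.8 144.4
560 38.5 68.8 114.0 144.8
590 39.2 52.7 129.2 144.5
```

View pics/w2.png

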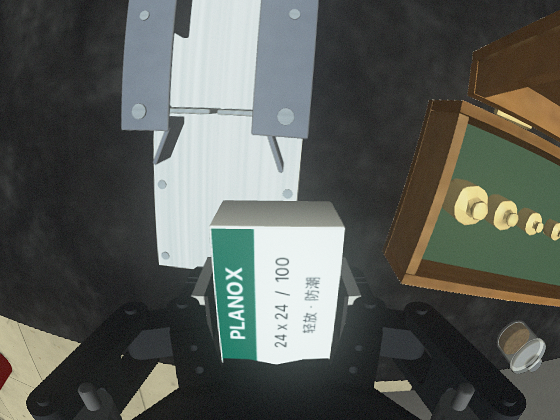

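```bash
R='{"dp":[0,0,0],"delta_rot":[0,0,-1]}'; python3 -m handwheel '[{"dp":[0,0,0],"delta_rot":[0,0,-1]},{"dp":[0,0,0],"delta_rot":[0,0,-1]},{"dp":[0,0,0],"delta_rot":[0,0,-1]},{"dp":[0,0,0],"delta_rot":[0,0,-1]},{"dp":[0,0,0],"delta_rot":[0,0,-1]},{"dp":[0,0,0],"delta_rot":[0,0,-1]},{"dp":[0,0,0],"delta_rot":[0,0,-1]},{"dp":[0,0,0],"delta_rot":[0,0,-1]},{"dp":[0,0,0],"delta_rot":[0,0,-1]},{"dp":[0,0,0],"delta_rot":[0,0,-1]}]' 1 25
python3 -m handwheel '[{"dp":[0,0,0],"delta_rot":[0,0,-1]},{"dp":[0,0,0],"delta_rot":[0,0,-1]},{"dp":[0,0,0],"delta_rot":[0,0,-1]},{"dp":[0,0,0],"delta_rot":[0,0,-1]},{"dp":[0,0,0],"delta_rot":[0,0,-1]},{"dp":[0,0,0],"delta_rot":[0,0,-1]},{"dp":[0,0,0],"delta_rot":[0,0,-1]},{"dp":[0,0,0],"delta_rot":[0,0,-1]},{"dp":[0,0,0],"delta_rot":[0,0,-1]},{"dp":[0,0,0],"delta_rot":[0,0,-1]}]' 1 25
python3 -m handwheel '[{"dp":[0,0,0],"delta_rot":[0,0,-1]},{"dp":[0,0,0],"delta_rot":[0,0,-1]},{"dp":[0,0,0],"delta_rot":[0,0,-1]},{"dp":[0,0,0],"delta_rot":[0,0,-1]},{"dp":[0,0,0],"delta_rot":[0,0,-1]},{"dp":[0,0,0],"delta_rot":[0,0,-1]},{"dp":[0,0,0],"delta_rot":[0,0,-1]},{"dp":[0,0,0],"delta_rot":[0,0,-1]},{"dp":[0,0,0],"delta_rot":[0,0,-1]},{"dp":[0,0,0],"delta_rot":[0,0,-1]}]' 1 25
python3 -m handwheel '[{"dp":[0,0,0],"delta_rot":[0,0,-1]},{"dp":[0,0,0],"delta_rot":[0,0,-1]},{"dp":[0,0,0],"delta_rot":[0,0,-1]},{"dp":[0,0,0],"delta_rot":[0,0,-1]},{"dp":[0,0,0],"delta_rot":[0,0,-1]},{"dp":[0,0,0],"delta_rot":[0,0,-1]},{"dp":[0,0,0],"delta_rot":[0,0,-1]},{"dp":[0,0,0],"delta_rot":[0,0,0]},{"dp":[0,0,0],"delta_rot":[0,0,0]}]' 1 25
```

```text
time: 8.5
tool_pos: [446.5, 48.8, 104.3]
tool_rot: [-178.6, -1.3, 51.1]
ft_force: [0.9, 0.1, -1.5]
gripper_width: 51.8
finger_force: 27.0
time: 9.5
tool_pos: [446.5, 48.8, 104.3]
tool_rot: [-179.9, -1.9, 96.9]
ft_force: [0.2, -0.6, -0.3]
gripper_width: 51.8
finger_force: 27.0
time: 10.5
tool_pos: [446.4, 48.8, 104.3]
tool_rot: [178.7, -1.4, 142.8]
ft_force: [-0.4, 0.1, -0.3]
gripper_width: 51.6
finger_force: 27.0
time: 11.4
tool_pos: [446.5, 48.7, 104.3]
tool_rot: [178.1, -0.5, 174.5]
ft_force: [-0.5, -0.4, -0.9]
gripper_width: 51.6
finger_force: 27.0
```

```bash
cat > go.py <<'E'
from h import *
import sys
t=np.array([float(a) for a in sys.argv[1:5]]); s=read_state()
R=Ro.from_euler('xyz',s['tool_rot'],degrees=True);W=Ro.from_euler('xyz',[180,0,t[3]],degrees=True)
print(s['tool_pos'].round(1),s['tool_rot'].round(2),s['ft_force'].round(1))
print('dp total units now-frame',(R.inv().apply(t[:3]-s['tool_pos'])/400).round(4),'target-frame',(W.inv().apply(t[:3]-s['tool_pos'])/400).round(4),'rot units',((R.inv()*W).as_rotvec()/.08).round(3))
E
python3 go.py 439 90.2 105 180.7
```

```text
[446.5  48.7 104.3] [178.12  -0.48 174.53] [-0.5 -0.4 -0.9]
dp total units now-frame [0.0286 0.1016 0.0017] target-frame [ 0.0175  0.104  -0.0018] rot units [ 0.416 -0.082 -1.347]
```

```bash
python3 -m handwheel '[{"dp":[0,0,0],"delta_rot":[0.21,-0.04,-0.68]},{"dp":[0,0,0],"delta_rot":[0.21,-0.04,-0.67]},{"dp":[0.006,0.035,0],"delta_rot":[0,0,0]},{"dp":[0.006,0.035,0],"delta_rot":[0,0,0]},{"dp":[0.006,0.034,0],"delta_rot":[0,0,0]},{"dp":[0,0,0],"delta_rot":[0,0,0]},{"dp":[0,0,0],"delta_rot":[0,0,0]}]' 1 25
python3 m.py w3.png; python3 go.py 439 90.2 40 180.7
```

```text
time: 12.1
tool_pos: [438.7, 90.0, 104.3]
tool_rot: [-180.0, -0.0, -179.2]
ft_force: [0.3, -0.7, -0.7]
gripper_width: 51.5
finger_force: 26.9
12.1 [438.71490078  89.99028996 104.27145604] [-1.79971456e+02 -2.70594911e-03 -1.79197891e+02] [ 12.  12. -26.  51.  -0.  11.] [ 0.3 -0.7 -0.7]
carton 0.62 [275. 277.] 19447
lane 0.74 [276. 185.] 7215
   -3 6846 ((433.10540771484375, 90.36125183105469), (73.0641098022461, 107.07953643798828), 1.2738151550292969) [397.4  38.6   1.4] [454.9 141.8   4.3]
   30 33 ((509.22802734375, 91.51051330566406), (2.0578601360321045, 85.48330688476562), 0.9849675893783569) [508.1  48.8  36.4] [510.3 134.2  44.8]
   47 259 ((519.3306884765625, 91.45509338378906), (86.89019775390625, 24.789459228515625), 88.29824829101562) [508.3  49.   47.8] [531.3 134.4  54.5]
slot 0.73 [277. 185.] 7123
   -3 6824 ((433.4295959472656, 90.21185302734375), (73.19508361816406, 107.0263442993164), 0.8319600820541382) [397.4  38.6   1.4] [455.1 141.7   4.3]
   47 250 ((518.8230590820312, 91.48843383789062), (86.90111541748047, 23.560476303100586), 88.45256805419922) [508.3  49.1  48. ] [529.5 134.3  54.5]
530 50.5 52.8 129.8 132.7
[438.8  89.5 104.3] [-179.98   -0.   -179.24] [ 0.9  0.3 -1.4]
dp total units now-frame [-0.0005  0.0017  0.1607] target-frame [-0.0005  0.0016  0.1607] rot units [-0.004 -0.001  0.014]
```

View pics/w3.png

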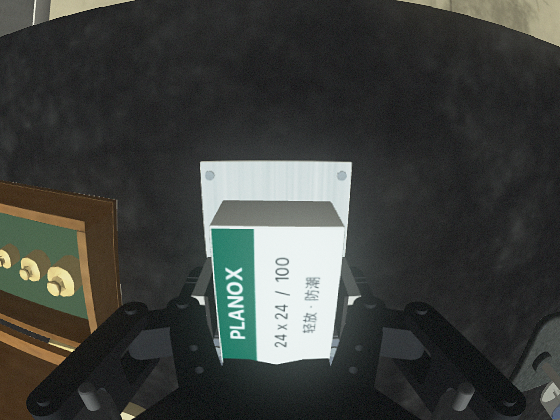

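```bash
python3 -m handwheel '[{"dp":[-0.005,0.002,0.02],"delta_rot":[0,0,0]},{"dp":[0,0,0.05],"delta_rot":[0,0,0]},{"dp":[0,0,0.05],"delta_rot":[0,0,0]},{"dp":[0,0,0.035],"delta_rot":[0,0,0]},{"dp":[0,0,0.015],"delta_rot":[0,0,0]},{"dp":[0,0,0],"delta_rot":[0,0,0]},{"dp":[0,0,0],"delta_rot":[0,0,0]}]' 1 25
python3 -m handwheel '[{"dp":[0,0,0.004],"delta_rot":[0,0,0]},{"dp":[0,0,0],"delta_rot":[0,0,0]},{"dp":[0,0,0],"delta_rot":[0,0,0]}]' 1 25
```

```text
time: 13.15
tool_pos: [441.0, 90.7, 36.5]
tool_rot: [-180.0, 0.0, -179.2]
ft_force: [-0.6, -0.0, -1.2]
gripper_width: 51.5
finger_force: 26.9
time: 13.45
tool_pos: [441.0, 90.7, 35.0]
tool_rot: [-180.0, 0.0, -179.2]
ft_force: [0.3, -0.3, -1.1]
gripper_width: 51.7
finger_force: 26.9
```

```bash
python3 -m handwheel '[{"dp":[0,0,0.004],"delta_rot":[0,0,0]},{"dp":[0,0,0],"delta_rot":[0,0,0]},{"dp":[0,0,0],"delta_rot":[0,0,0]}]' 1 25
python3 -m handwheel '[{"dp":[0,0,0.003],"delta_rot":[0,0,0]},{"dp":[0,0,0],"delta_rot":[0,0,0]},{"dp":[0,0,0],"delta_rot":[0,0,0]}]' 1 25
```

```text
time: 13.75
tool_pos: [440.7, 90.7, 33.0]
tool_rot: [-180.0, -0.0, -179.2]
ft_force: [0.3, -0.8, -1.5]
gripper_width: 51.2
finger_force: 26.9
time: 14.05
tool_pos: [440.9, 90.7, 32.4]
tool_rot: [-180.0, 0.0, -179.2]
ft_force: [-1.7, -0.4, 9.3]
gripper_width: 51.4
finger_force: 27.7
```

```bash
python3 -m handwheel '[{"dp":[0,0,0],"delta_rot":[0,0,0]},{"dp":[0,0,0],"delta_rot":[0,0,0]},{"dp":[0,0,0],"delta_rot":[0,0,0]},{"dp":[0,0,0],"delta_rot":[0,0,0]},{"dp":[0,0,-0.03],"delta_rot":[0,0,0]},{"dp":[0,0,-0.08],"delta_rot":[0,0,0]},{"dp":[0,0,-0.1],"delta_rot":[0,0,0]},{"dp":[0.05,0,-0.06],"delta_rot":[0,0,0]},{"dp":[0.08,0,0],"delta_rot":[0,0,0]},{"dp":[0.06,0,0],"delta_rot":[0,0,0]}]' -1 25
python3 -m handwheel '[{"dp":[0,0,0],"delta_rot":[0,0,0]},{"dp":[0,0,0],"delta_rot":[0,0,0]},{"dp":[0,0,0],"delta_rot":[0,0,0]},{"dp":[0,0,0],"delta_rot":[0,0,0]},{"dp":[0,0,0],"delta_rot":[0,0,0]},{"dp":[0,0,0],"delta_rot":[0,0,0]},{"dp":[0,0,0],"delta_rot":[0,0,0]},{"dp":[0,0,0],"delta_rot":[0,0,0]}]' 1 25
python3 - <<'E'
from h import *
s,f,C=wrist();save(f,'w4.png')
for n,g,D in [('w',f,C)]+[(n,)+(lambda g:(g,cloud(g)))(grab_frame(n)) for n in ('scene','side')]:
    r=regions_of(g,'carton')[:1]
    if n!='w': save(g,n+'4.png')
    for r in r:
        P=D[r['pixels']&(g['z_map']>0)];p=P[(P[:,2]>30)&(P[:,2]<45)]
        if len(p)>20: print(n,round(r['p'],2),r['xy'],len(p),cv2.minAreaRect(p[:,:2].astype(np.float32)),np.percentile(p,2,0).round(1),np.percentile(p,98,0).round(1))
print(s['tool_pos'])
E
```

```text
time: 15.05
tool_pos: [363.7, 89.6, 140.4]
tool_rot: [180.0, 0.0, -179.2]
ft_force: [0.3, -0.0, -0.3]
gripper_width: 85.4
finger_force: 0.0
time: 15.85
tool_pos: [364.8, 89.6, 139.8]
tool_rot: [-180.0, -0.0, -179.2]
ft_force: [0.8, -0.3, 0.2]
gripper_width: 0.2
finger_force: 0.0
w 0.76 [280.5, 253.7] 134 ((408.98651123046875, 91.27742767333984), (52.06574249267578, 10.406389236450195), 86.8377685546875) [405.2  65.4  30.1] [414.1 117.   38.5]
scene 0.64 [300.4, 250.8] 542 ((439.6801452636719, 90.26935577392578), (74.61151123046875, 56.32594680786133), 2.243687152862549) [404.5  65.6  31.1] [474.7 116.8  41.1]
side 0.74 [245.5, 198.5] 455 ((441.12298583984375, 90.21119689941406), (71.31028747558594, 54.701332092285156), 0.14709772169589996) [406.9  64.4  32. ] [475.3 115.5  43.3]
[364.80846626  89.62340972 139.79483374]
```

View pics/w4.png

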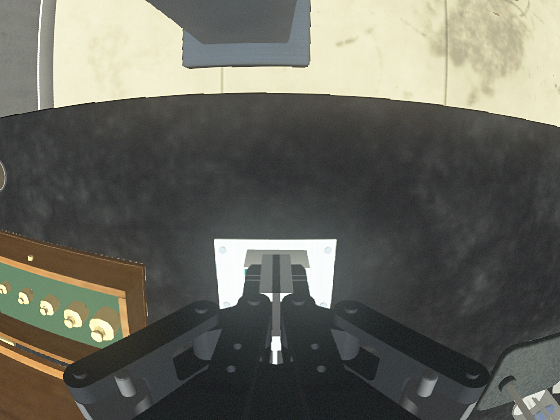

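```bash
python3 -m handwheel '[{"dp":[0,0,0.05],"delta_rot":[0,0,0]},{"dp":[0,0,0.09],"delta_rot":[0,0,0]},{"dp":[0,0,0.06],"delta_rot":[0,0,0]},{"dp":[0,0,0.025],"delta_rot":[0,0,0]},{"dp":[0,0,0],"delta_rot":[0,0,0]},{"dp":[0,0,0],"delta_rot":[0,0,0]}]' 1
python3 -m handwheel '[{"dp":[0,0,0.007],"delta_rot":[0,0,0]},{"dp":[0,0,0.007],"delta_rot":[0,0,0]},{"dp":[0,0,0.007],"delta_rot":[0,0,0]},{"dp":[0,0,0],"delta_rot":[0,0,0]},{"dp":[0,0,0],"delta_rot":[0,0,0]}]' 1
python3 - <<'E'
from h import *
g=grab_frame('side');C=cloud(g);save(g,'s5.png')
m=(abs(C[...,0]-364)<30)&(abs(C[...,1]-90)<20)&(C[...,2]>5)&(C[...,2]<90)&(g['z_map']>0)
p=C[m];print(len(p),np.percentile(p,[0,2,5,50,100],axis=0).round(1))
E
```

```text
time: 16.75
tool_pos: [364.9, 89.7, 50.1]
tool_rot: [-180.0, -0.0, -179.2]
ft_force: [-0.0, -0.3, 0.2]
gripper_width: -0.1
finger_force: 0.0
time: 17.25
tool_pos: [364.7, 89.6, 41.5]
tool_rot: [-180.0, -0.0, -179.2]
ft_force: [-0.1, -0.0, 1.7]
gripper_width: 0.1
finger_force: 0.0
44 [[340.3  70.4   5.2]
 [341.3  71.6   5.3]
 [344.8  72.4   6. ]
 [368.6  76.3  73.7]
 [380.7  94.5  89.9]]
```

```bash
python3 -m handwheel '[{"dp":[0,0,0.005],"delta_rot":[0,0,0]},{"dp":[0,0,0],"delta_rot":[0,0,0]},{"dp":[0,0,0],"delta_rot":[0,0,0]}]' 1
python3 -m handwheel '[{"dp":[0,0,0.004],"delta_rot":[0,0,0]},{"dp":[0,0,0],"delta_rot":[0,0,0]},{"dp":[0,0,0],"delta_rot":[0,0,0]}]' 1
```

```text
time: 17.6
tool_pos: [364.7, 89.6, 39.4]
tool_rot: [-180.0, -0.0, -179.2]
ft_force: [0.4, -0.1, -0.1]
gripper_width: 0.1
finger_force: 0.0
time: 17.9
tool_pos: [364.7, 89.6, 37.8]
tool_rot: [-180.0, -0.0, -179.2]
ft_force: [-0.5, -0.2, 0.8]
gripper_width: -0.1
finger_force: 0.0
```

```bash
python3 -m handwheel '[{"dp":[0,0,0.005],"delta_rot":[0,0,0]},{"dp":[0,0,0],"delta_rot":[0,0,0]},{"dp":[0,0,0],"delta_rot":[0,0,0]}]' 1
python3 -m handwheel '[{"dp":[0,0,0.005],"delta_rot":[0,0,0]},{"dp":[0,0,0],"delta_rot":[0,0,0]},{"dp":[0,0,0],"delta_rot":[0,0,0]}]' 1
python3 -m handwheel '[{"dp":[0,0,0.005],"delta_rot":[0,0,0]},{"dp":[0,0,0],"delta_rot":[0,0,0]},{"dp":[0,0,0],"delta_rot":[0,0,0]}]' 1
```

```text
time: 18.2
tool_pos: [364.7, 89.6, 35.8]
tool_rot: [-180.0, -0.0, -179.2]
ft_force: [1.0, 0.0, 0.1]
gripper_width: -0.3
finger_force: 0.0
time: 18.5
tool_pos: [364.7, 89.6, 33.8]
tool_rot: [-180.0, -0.0, -179.2]
ft_force: [0.3, 0.4, -0.8]
gripper_width: 0.2
finger_force: 0.0
time: 18.8
tool_pos: [364.7, 89.6, 31.8]
tool_rot: [-180.0, -0.0, -179.2]
ft_force: [0.7, -0.6, -0.4]
gripper_width: 0.0
finger_force: 0.0
```

```bash
python3 -m handwheel '[{"dp":[0,0,-0.015],"delta_rot":[0,0,0]},{"dp":[-0.03,0,0],"delta_rot":[0,0,0]},{"dp":[-0.025,0,0],"delta_rot":[0,0,0]},{"dp":[-0.0125,0,0],"delta_rot":[0,0,0]},{"dp":[-0.0125,0,0],"delta_rot":[0,0,0]},{"dp":[-0.0125,0,0],"delta_rot":[0,0,0]},{"dp":[-0.0125,0,0],"delta_rot":[0,0,0]},{"dp":[0,0,0],"delta_rot":[0,0,0]}]' 1
python3 - <<'E'
from h import *
for n in ('scene','side'):
    g=grab_frame(n);C=cloud(g);save(g,n+'6.png')
    yl=91.3+0.012*(C[...,0]-512)
    m=(abs(C[...,1]-yl)<11)&(C[...,2]>9)&(C[...,2]<32)&(C[...,0]>590)&(C[...,0]<690)&(g['z_map']>0)
    print(n,'buffer',m.sum(),np.percentile(C[m],[2,10,50,90],axis=0).round(1).tolist())
    for r in regions_of(g,'carton')[:1]:
        P=C[r['pixels']&(g['z_map']>0)];p=P[(P[:,2]>30)&(P[:,2]<45)]
        if len(p)>20: print(cv2.minAreaRect(p[:,:2].astype(np.float32)),np.percentile(p,2,0).round(1),np.percentile(p,98,0).round(1))
E
```

```text
time: 19.6
tool_pos: [407.6, 90.3, 37.8]
tool_rot: [-180.0, 0.0, -179.2]
ft_force: [0.1, 0.1, 0.3]
gripper_width: -0.2
finger_force: 0.0
scene buffer 50 [[641.8, 82.1, 14.2], [642.4, 83.8, 18.1], [646.6, 91.1, 27.3], [658.7, 98.7, 31.3]]
((453.6936340332031, 93.43212890625), (72.46176147460938, 50.279571533203125), 0.122520811855793) [420.6  71.1  30.9] [488.4 117.9  41. ]
side buffer 24 [[635.1, 88.1, 12.0], [644.4, 89.9, 18.8], [655.2, 92.5, 25.0], [667.3, 102.8, 29.1]]
((455.93951416015625, 90.82125854492188), (55.070430755615234, 71.07234191894531), 88.10413360595703) [421.8  64.6  30.8] [489.4 116.3  42.9]
```

```bash
cat > guard.py <<'E'
from station import *; import sys
sys.exit(0 if abs(read_state()['ft_force'][0])<float(sys.argv[1]) else 1)
E
python3 -m handwheel '[{"dp":[-0.0125,0,0],"delta_rot":[0,0,0]},{"dp":[-0.0125,0,0],"delta_rot":[0,0,0]},{"dp":[-0.0125,0,0],"delta_rot":[0,0,0]},{"dp":[-0.0125,0,0],"delta_rot":[0,0,0]}]' 1 && python3 guard.py 14 &&
python3 -m handwheel '[{"dp":[-0.0125,0,0],"delta_rot":[0,0,0]},{"dp":[-0.0125,0,0],"delta_rot":[0,0,0]},{"dp":[-0.0125,0,0],"delta_rot":[0,0,0]}]' 1 && python3 guard.py 14 &&
python3 -m handwheel '[{"dp":[-0.0125,0,0],"delta_rot":[0,0,0]},{"dp":[-0.0125,0,0],"delta_rot":[0,0,0]},{"dp":[-0.0125,0,0],"delta_rot":[0,0,0]}]' 1 && python3 guard.py 14 &&
python3 -m handwheel '[{"dp":[-0.0125,0,0],"delta_rot":[0,0,0]},{"dp":[-0.0125,0,0],"delta_rot":[0,0,0]},{"dp":[-0.0125,0,0],"delta_rot":[0,0,0]}]' 1 && python3 guard.py 14 &&
python3 -m handwheel '[{"dp":[-0.0125,0,0],"delta_rot":[0,0,0]},{"dp":[-0.0125,0,0],"delta_rot":[0,0,0]},{"dp":[-0.0125,0,0],"delta_rot":[0,0,0]},{"dp":[-0.0125,0,0],"delta_rot":[0,0,0]}]' 1
```

```text
time: 20.2
tool_pos: [427.1, 90.5, 37.9]
tool_rot: [-180.0, -0.0, -179.2]
ft_force: [-1.8, 0.6, 1.4]
gripper_width: 0.2
finger_force: 0.7
time: 20.5
tool_pos: [439.3, 90.4, 37.4]
tool_rot: [-180.0, -0.3, -179.2]
ft_force: [-14.0, -0.2, 12.1]
gripper_width: -0.1
finger_force: 7.3
```

Run:
```python
from h import *
print(read_state()['ft_force'].round(1))
for n in ('scene','side'):
    g=grab_frame(n);C=cloud(g);save(g,n+'7.png')
    for r in regions_of(g,'carton')[:1]:
        P=C[r['pixels']&(g['z_map']>0)]; p=P[P[:,2]>25]
        A=np.c_[p[:,:2],np.ones(len(p))]; c=np.linalg.lstsq(A,p[:,2],rcond=None)[0]
        print(n,np.percentile(p,[2,98],axis=0).round(1).tolist(),'slopes',c[:2].round(3))
a=cv2.imread('pics/scene7.png')[180:300,220:360];b=cv2.imread('pics/side7.png')[140:260,200:340]
cv2.imwrite('pics/v7.png',np.hstack([cv2.resize(a,(400,343),interpolation=2),cv2.resize(b,(400,343),interpolation=2)]))
print(read_state()['ft_force'].round(1),read_state()['tool_pos'])
```

```text
[-14.   -0.2  12.1]
scene [[447.1, 68.4, 25.7], [519.1, 131.0, 100.2]] slopes [-0.08   0.122]
side [[454.9, 62.9, 27.2], [520.9, 118.6, 45.1]] slopes [-0.033 -0.045]
[-7.7  0.   3.6] [439.87105271  90.41730625  37.39388664]
```

View pics/v7.png

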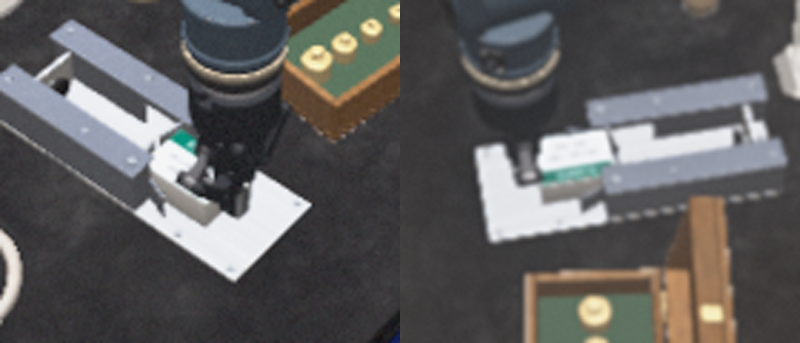

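```bash
python3 -m handwheel '[{"dp":[-0.005,0,0],"delta_rot":[0,0,0]},{"dp":[-0.005,0,0],"delta_rot":[0,0,0]},{"dp":[-0.005,0,0],"delta_rot":[0,0,0]}]' 1 && python3 guard.py 16 &&
python3 -m handwheel '[{"dp":[-0.006,0,0],"delta_rot":[0,0,0]},{"dp":[-0.006,0,0],"delta_rot":[0,0,0]},{"dp":[-0.006,0,0],"delta_rot":[0,0,0]}]' 1 && python3 guard.py 16 &&
python3 -m handwheel '[{"dp":[-0.008,0,0],"delta_rot":[0,0,0]},{"dp":[-0.008,0,0],"delta_rot":[0,0,0]},{"dp":[-0.008,0,0],"delta_rot":[0,0,0]},{"dp":[-0.008,0,0],"delta_rot":[0,0,0]}]' 1 && python3 guard.py 16 &&
python3 -m handwheel '[{"dp":[-0.008,0,0],"delta_rot":[0,0,0]},{"dp":[-0.008,0,0],"delta_rot":[0,0,0]},{"dp":[-0.008,0,0],"delta_rot":[0,0,0]},{"dp":[-0.008,0,0],"delta_rot":[0,0,0]}]' 1
```

```text
time: 21.0
tool_pos: [443.4, 90.3, 37.1]
tool_rot: [-180.0, -0.5, -179.2]
ft_force: [-17.3, -0.4, 14.1]
gripper_width: 0.0
finger_force: 8.8
```

```bash
python3 -m handwheel '[{"dp":[0,0,-0.002],"delta_rot":[0,0,0]},{"dp":[0,0,0],"delta_rot":[0,0,0]}]' 1
python3 -m handwheel '[{"dp":[-0.004,0,-0.001],"delta_rot":[0,0,0]},{"dp":[-0.004,0,0],"delta_rot":[0,0,0]}]' 1
```

```text
time: 21.2
tool_pos: [444.9, 90.4, 37.8]
tool_rot: [-179.9, -0.3, -179.2]
ft_force: [-8.7, -0.3, 0.3]
gripper_width: 0.0
finger_force: 4.2
time: 21.4
tool_pos: [448.1, 90.3, 38.0]
tool_rot: [-179.9, -0.3, -179.2]
ft_force: [-8.5, -0.5, -1.5]
gripper_width: 0.2
finger_force: 4.1
```

```bash
cat > guard.py <<'E'
from station import *; import sys
f=read_state()['ft_force']; sys.exit(0 if abs(f[0])<float(sys.argv[1]) and abs(f[2])<5 else 1)
E
python3 -m handwheel '[{"dp":[-0.006,0,0],"delta_rot":[0,0,0]},{"dp":[-0.006,0,0],"delta_rot":[0,0,0]}]' 1 && python3 guard.py 13 &&
python3 -m handwheel '[{"dp":[-0.006,0,0],"delta_rot":[0,0,0]},{"dp":[-0.006,0,0],"delta_rot":[0,0,0]}]' 1 && python3 guard.py 13 &&
python3 -m handwheel '[{"dp":[-0.008,0,0],"delta_rot":[0,0,0]},{"dp":[-0.008,0,0],"delta_rot":[0,0,0]}]' 1 && python3 guard.py 13 &&
python3 -m handwheel '[{"dp":[-0.008,0,0],"delta_rot":[0,0,0]},{"dp":[-0.008,0,0],"delta_rot":[0,0,0]},{"dp":[-0.008,0,0],"delta_rot":[0,0,0]}]' 1 && python3 guard.py 13 &&
python3 -m handwheel '[{"dp":[-0.01,0,0],"delta_rot":[0,0,0]},{"dp":[-0.01,0,0],"delta_rot":[0,0,0]},{"dp":[-0.01,0,0],"delta_rot":[0,0,0]}]' 1 && python3 guard.py 13 &&
python3 -m handwheel '[{"dp":[-0.01,0,0],"delta_rot":[0,0,0]},{"dp":[-0.01,0,0],"delta_rot":[0,0,0]},{"dp":[-0.01,0,0],"delta_rot":[0,0,0]},{"dp":[-0.01,0,0],"delta_rot":[0,0,0]}]' 1
```

```text
time: 21.6
tool_pos: [453.0, 90.4, 38.0]
tool_rot: [-179.9, -0.3, -179.2]
ft_force: [-8.2, -0.6, -0.8]
gripper_width: 0.0
finger_force: 3.9
time: 21.8
tool_pos: [458.2, 90.6, 38.1]
tool_rot: [-179.9, -0.3, -179.2]
ft_force: [-6.4, -0.5, -1.5]
gripper_width: 0.2
finger_force: 3.3
time: 22.0
tool_pos: [465.1, 90.7, 38.2]
tool_rot: [-180.0, -0.2, -179.2]
ft_force: [-4.8, -0.2, -0.5]
gripper_width: 0.1
finger_force: 2.7
time: 22.3
tool_pos: [476.3, 91.1, 38.7]
tool_rot: [-180.0, -0.1, -179.2]
ft_force: [-2.7, -0.4, -1.5]
gripper_width: -0.1
finger_force: 1.4
time: 22.6
tool_pos: [489.1, 91.4, 39.1]
tool_rot: [-180.0, 0.0, -179.2]
ft_force: [-2.6, -0.6, -1.4]
gripper_width: -0.1
finger_force: 1.4
time: 23.0
tool_pos: [504.9, 91.6, 39.1]
tool_rot: [-180.0, -0.0, -179.2]
ft_force: [-2.9, 0.0, -0.5]
gripper_width: 0.0
finger_force: 1.4
```

```bash
python3 -m handwheel '[{"dp":[-0.01,0,0],"delta_rot":[0,0,0]},{"dp":[-0.01,0,0],"delta_rot":[0,0,0]},{"dp":[-0.01,0,0],"delta_rot":[0,0,0]},{"dp":[-0.01,0,0],"delta_rot":[0,0,0]}]' 1 && python3 guard.py 7 &&
python3 -m handwheel '[{"dp":[-0.01,0,0],"delta_rot":[0,0,0]},{"dp":[-0.01,0,0],"delta_rot":[0,0,0]},{"dp":[-0.01,0,0],"delta_rot":[0,0,0]},{"dp":[-0.008,0,0],"delta_rot":[0,0,0]}]' 1 && python3 guard.py 7 &&
python3 -m handwheel '[{"dp":[-0.006,0,0],"delta_rot":[0,0,0]},{"dp":[-0.006,0,0],"delta_rot":[0,0,0]},{"dp":[-0.005,0,0],"delta_rot":[0,0,0]}]' 1
```

```text
time: 23.4
tool_pos: [520.9, 91.8, 39.1]
tool_rot: [-180.0, -0.0, -179.2]
ft_force: [-2.9, -0.4, 0.0]
gripper_width: 0.2
finger_force: 1.4
time: 23.8
tool_pos: [536.1, 92.0, 39.1]
tool_rot: [-180.0, 0.0, -179.2]
ft_force: [-3.7, 0.1, -0.2]
gripper_width: -0.0
finger_force: 1.4
time: 24.1
tool_pos: [542.7, 92.1, 39.0]
tool_rot: [-180.0, -0.0, -179.2]
ft_force: [-2.8, 0.2, -0.3]
gripper_width: 0.2
finger_force: 1.4
```

```bash
python3 -m handwheel '[{"dp":[-0.003,0,0],"delta_rot":[0,0,0]},{"dp":[-0.002,0,0],"delta_rot":[0,0,0]}]' 1 && python3 guard.py 4.6 &&
python3 -m handwheel '[{"dp":[-0.002,0,0],"delta_rot":[0,0,0]},{"dp":[-0.002,0,0],"delta_rot":[0,0,0]}]' 1 && python3 guard.py 4.6 &&
python3 -m handwheel '[{"dp":[-0.002,0,0],"delta_rot":[0,0,0]},{"dp":[-0.002,0,0],"delta_rot":[0,0,0]}]' 1 && python3 guard.py 4.6 &&
python3 -m handwheel '[{"dp":[-0.002,0,0],"delta_rot":[0,0,0]},{"dp":[-0.002,0,0],"delta_rot":[0,0,0]}]' 1 && python3 guard.py 4.6 &&
python3 -m handwheel '[{"dp":[-0.002,0,0],"delta_rot":[0,0,0]},{"dp":[-0.002,0,0],"delta_rot":[0,0,0]}]' 1 && python3 guard.py 4.6 &&
python3 -m handwheel '[{"dp":[-0.002,0,0],"delta_rot":[0,0,0]},{"dp":[-0.002,0,0],"delta_rot":[0,0,0]}]' 1 && python3 guard.py 4.6 &&
python3 -m handwheel '[{"dp":[-0.002,0,0],"delta_rot":[0,0,0]},{"dp":[-0.002,0,0],"delta_rot":[0,0,0]}]' 1 && python3 guard.py 4.6 &&
python3 -m handwheel '[{"dp":[-0.002,0,0],"delta_rot":[0,0,0]},{"dp":[-0.002,0,0],"delta_rot":[0,0,0]}]' 1 && python3 guard.py 4.6 &&
python3 -m handwheel '[{"dp":[-0.002,0,0],"delta_rot":[0,0,0]},{"dp":[-0.002,0,0],"delta_rot":[0,0,0]}]' 1 && python3 guard.py 4.6 &&
python3 -m handwheel '[{"dp":[-0.002,0,0],"delta_rot":[0,0,0]},{"dp":[-0.002,0,0],"delta_rot":[0,0,0]}]' 1
```

```text
time: 24.3
tool_pos: [544.9, 92.2, 39.2]
tool_rot: [-180.0, 0.0, -179.2]
ft_force: [-3.2, -0.8, 0.1]
gripper_width: 0.4
finger_force: 1.9
time: 24.5
tool_pos: [545.9, 92.3, 39.1]
tool_rot: [-180.0, -0.0, -179.2]
ft_force: [-3.8, 1.7, 0.9]
gripper_width: -0.4
finger_force: 2.2
time: 24.7
tool_pos: [547.8, 92.3, 39.1]
tool_rot: [-180.0, -0.0, -179.2]
ft_force: [-3.1, 0.7, -0.2]
gripper_width: -0.0
finger_force: 2.1
time: 24.9
tool_pos: [549.4, 92.2, 39.0]
tool_rot: [-180.0, -0.0, -179.2]
ft_force: [-3.1, -0.1, -0.1]
gripper_width: -0.2
finger_force: 2.1
time: 25.1
tool_pos: [551.0, 92.2, 39.1]
tool_rot: [-180.0, -0.0, -179.2]
ft_force: [-3.9, 1.1, 0.5]
gripper_width: -0.1
finger_force: 2.1
time: 25.3
tool_pos: [552.6, 92.3, 39.0]
tool_rot: [-180.0, -0.0, -179.2]
ft_force: [-3.3, 0.3, 0.4]
gripper_width: 0.1
finger_force: 2.3
time: 25.5
tool_pos: [554.5, 92.0, 39.1]
tool_rot: [-180.0, 0.0, -179.2]
ft_force: [-1.8, -2.4, -1.1]
gripper_width: 0.1
finger_force: 1.2
time: 25.7
tool_pos: [556.4, 92.4, 39.2]
tool_rot: [-180.0, 0.1, -179.2]
ft_force: [-1.1, -0.2, -0.6]
gripper_width: -0.1
finger_force: 0.2
time: 25.9
tool_pos: [557.6, 92.4, 39.2]
tool_rot: [-180.0, 0.0, -179.2]
ft_force: [-2.2, 1.0, 0.9]
gripper_width: 0.1
finger_force: 0.8
time: 26.1
tool_pos: [559.0, 92.4, 39.1]
tool_rot: [-180.0, -0.0, -179.2]
ft_force: [-1.0, 0.3, 1.0]
gripper_width: -0.1
finger_force: 0.8
```

```bash
python3 -m handwheel '[{"dp":[-0.0015,0,0],"delta_rot":[0,0,0]},{"dp":[-0.0015,0,0],"delta_rot":[0,0,0]}]' 1 && python3 guard.py 4.2 &&
python3 -m handwheel '[{"dp":[-0.0015,0,0],"delta_rot":[0,0,0]},{"dp":[-0.0015,0,0],"delta_rot":[0,0,0]}]' 1 && python3 guard.py 4.2 &&
python3 -m handwheel '[{"dp":[-0.0015,0,0],"delta_rot":[0,0,0]},{"dp":[-0.0015,0,0],"delta_rot":[0,0,0]}]' 1 && python3 guard.py 4.2 &&
python3 -m handwheel '[{"dp":[-0.0015,0,0],"delta_rot":[0,0,0]},{"dp":[-0.0015,0,0],"delta_rot":[0,0,0]}]' 1 && python3 guard.py 4.2 &&
python3 -m handwheel '[{"dp":[-0.0015,0,0],"delta_rot":[0,0,0]},{"dp":[-0.0015,0,0],"delta_rot":[0,0,0]}]' 1 && python3 guard.py 4.2 &&
python3 -m handwheel '[{"dp":[-0.0015,0,0],"delta_rot":[0,0,0]},{"dp":[-0.0015,0,0],"delta_rot":[0,0,0]}]' 1 && python3 guard.py 4.2 &&
python3 -m handwheel '[{"dp":[-0.0015,0,0],"delta_rot":[0,0,0]},{"dp":[-0.0015,0,0],"delta_rot":[0,0,0]}]' 1 && python3 guard.py 4.2 &&
python3 -m handwheel '[{"dp":[-0.0015,0,0],"delta_rot":[0,0,0]},{"dp":[-0.0015,0,0],"delta_rot":[0,0,0]}]' 1
```

```text
time: 26.3
tool_pos: [560.2, 92.4, 39.1]
tool_rot: [-180.0, -0.0, -179.2]
ft_force: [-1.1, -0.4, 0.4]
gripper_width: 0.0
finger_force: 0.7
time: 26.5
tool_pos: [561.4, 92.4, 39.1]
tool_rot: [-180.0, -0.0, -179.2]
ft_force: [-1.6, 0.2, 1.8]
gripper_width: 0.1
finger_force: 0.8
time: 26.7
tool_pos: [561.5, 92.4, 38.9]
tool_rot: [-180.0, -0.1, -179.2]
ft_force: [-8.2, -0.2, 6.3]
gripper_width: 0.2
finger_force: 3.8
```

```bash
python3 -m handwheel '[{"dp":[-0.0004,0,-0.0006],"delta_rot":[0,0,0]}]' 1
python3 -m handwheel '[{"dp":[0,0,0],"delta_rot":[0,0,0]}]' 1
```

```text
time: 26.8
tool_pos: [561.5, 92.3, 39.0]
tool_rot: [-180.0, -0.1, -179.2]
ft_force: [-5.6, -0.3, 1.3]
gripper_width: 0.0
finger_force: 2.7
time: 26.9
tool_pos: [561.5, 92.4, 39.0]
tool_rot: [-180.0, -0.1, -179.2]
ft_force: [-5.5, 0.6, 2.4]
gripper_width: -0.2
finger_force: 2.8
```

Raise the force a touch and hold.

```bash
python3 -m handwheel '[{"dp":[-0.0008,0,-0.0002],"delta_rot":[0,0,0]}]' 1
python3 -m handwheel '[{"dp":[0,0,0],"delta_rot":[0,0,0]}]' 1
```

```text
time: 27.0
tool_pos: [561.5, 92.3, 38.9]
tool_rot: [-180.0, -0.2, -179.2]
ft_force: [-6.8, -0.3, 2.4]
gripper_width: 0.0
finger_force: 3.6
time: 27.1
tool_pos: [561.5, 92.3, 38.9]
tool_rot: [-180.0, -0.2, -179.2]
ft_force: [-6.2, -0.8, 2.3]
gripper_width: -0.2
finger_force: 3.3
```

```bash
python3 -m handwheel '[{"dp":[-0.0008,0,-0.0003],"delta_rot":[0,0,0]}]' 1
python3 -m handwheel '[{"dp":[0,0,0],"delta_rot":[0,0,0]},{"dp":[0,0,0],"delta_rot":[0,0,0]},{"dp":[0,0,0],"delta_rot":[0,0,0]}]' 1
python3 -m handwheel '[{"dp":[0,0,0],"delta_rot":[0,0,0]},{"dp":[0,0,0],"delta_rot":[0,0,0]},{"dp":[0,0,0],"delta_rot":[0,0,0]},{"dp":[0,0,0],"delta_rot":[0,0,0]}]' 1
```

```text
time: 27.2
tool_pos: [561.5, 92.3, 39.0]
tool_rot: [-180.0, -0.2, -179.2]
ft_force: [-7.7, -0.6, 2.3]
gripper_width: -0.2
finger_force: 3.9
time: 27.5
tool_pos: [561.5, 92.3, 39.0]
tool_rot: [-180.0, -0.2, -179.2]
ft_force: [-8.1, 0.6, 3.1]
gripper_width: -0.2
finger_force: 3.7
time: 27.9
tool_pos: [561.5, 92.3, 39.0]
tool_rot: [-180.0, -0.2, -179.2]
ft_force: [-8.0, 0.6, 2.4]
gripper_width: -0.2
finger_force: 3.7
```

```bash
python3 -m handwheel '[{"dp":[0.002,0,0],"delta_rot":[0,0,0]},{"dp":[0.004,0,0],"delta_rot":[0,0,0]},{"dp":[0.003,0,0],"delta_rot":[0,0,0]},{"dp":[0,0,0],"delta_rot":[0,0,0]}]' 1
python3 -m handwheel '[{"dp":[0,0,-0.01],"delta_rot":[0,0,0]},{"dp":[0,0,-0.02],"delta_rot":[0,0,0]},{"dp":[0,0,-0.03],"delta_rot":[0,0,0]},{"dp":[0,0,-0.05],"delta_rot":[0,0,0]},{"dp":[0,0,-0.08],"delta_rot":[0,0,0]},{"dp":[0,0,-0.08],"delta_rot":[0,0,0]},{"dp":[0.05,0,-0.05],"delta_rot":[0,0,0]},{"dp":[0.08,0,0],"delta_rot":[0,0,0]},{"dp":[0.08,0,0],"delta_rot":[0,0,0]},{"dp":[0.05,0,0],"delta_rot":[0,0,0]}]' 1
python3 -m handwheel '[{"dp":[0.08,0,0],"delta_rot":[0,0,0]},{"dp":[0.05,0,0],"delta_rot":[0,0,0]},{"dp":[0,0,0],"delta_rot":[0,0,0]},{"dp":[0,0,0],"delta_rot":[0,0,0]}]' 1
python3 - <<'E'
from h import *
for n in ('scene','side'):
    g=grab_frame(n);C=cloud(g);save(g,n+'8.png')
    for q in ('carton','weighing_bottle_a','tape','beaker'):
      for r in regions_of(g,q)[:2]:
        P=C[r['pixels']&(g['z_map']>0)]; p=P[(P[:,2]>12)]
        if len(p): print(n,q,round(r['p'],2),len(p),np.median(p,0).round(1),np.percentile(p,[2,98],axis=0).round(1).tolist())
a=cv2.imread('pics/scene8.png')[160:280,210:350];b=cv2.imread('pics/side8.png')[130:250,220:360]
cv2.imwrite('pics/v8.png',np.hstack([cv2.resize(a,(400,343),interpolation=2),cv2.resize(b,(400,343),interpolation=2)]))
E
```

```text
time: 28.3
tool_pos: [560.2, 92.4, 39.7]
tool_rot: [-180.0, 0.1, -179.2]
ft_force: [0.6, -0.5, -0.3]
gripper_width: -0.1
finger_force: 0.0
time: 29.3
tool_pos: [453.9, 90.8, 168.7]
tool_rot: [-180.0, 0.0, -179.2]
ft_force: [-0.4, 0.1, 0.3]
gripper_width: -0.2
finger_force: 0.0
time: 29.7
tool_pos: [404.5, 90.4, 168.7]
tool_rot: [180.0, 0.1, -179.2]
ft_force: [1.3, 0.1, 0.3]
gripper_width: 0.3
finger_force: 0.0
scene carton 0.96 416 [599.2  84.   36.8] [[569.5, 62.4, 17.0], [640.9, 115.0, 50.9]]
scene weighing_bottle_a 0.69 262 [ 329.1 -202.5   41.8] [[313.5, -226.2, 12.9], [350.3, -191.4, 56.5]]
scene weighing_bottle_a 0.51 239 [643.2 288.1  43.7] [[627.2, 266.2, 27.7], [667.4, 304.0, 57.3]]
scene tape 0.96 274 [703.5 -81.4  17. ] [[672.0, -115.8, 12.6], [735.6, -51.1, 21.3]]
side carton 0.61 296 [606.2  97.8  38.1] [[572.4, 78.9, 29.5], [641.7, 115.8, 43.7]]
side weighing_bottle_a 0.81 311 [ 336.2 -218.4   44.8] [[316.2, -232.6, 15.1], [354.7, -193.4, 59.4]]
side weighing_bottle_a 0.54 203 [647.2 274.2  43.6] [[630.5, 262.1, 14.2], [668.5, 295.9, 57.1]]
side tape 0.94 373 [704.2 -85.5  18.5] [[674.2, -115.7, 13.0], [735.3, -53.2, 23.3]]
side beaker 0.66 1153 [ 667.3 -259.4   52.4] [[629.6, -301.9, 17.5], [697.7, -231.0, 94.9]]
side beaker 0.19 2005 [591.8  62.5  50.5] [[496.6, 37.6, 14.2], [676.8, 143.7, 57.1]]
```

View pics/v8.png

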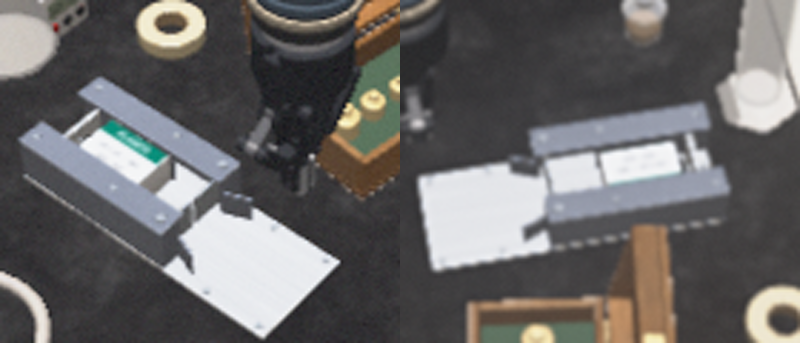

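```bash
python3 -m handwheel '[{"dp":[-0.06,0,-0.05],"delta_rot":[0,0,0]},{"dp":[-0.1,0,-0.05],"delta_rot":[0,0,0]},{"dp":[-0.1,0,0],"delta_rot":[0,0,0]},{"dp":[-0.1,0,0],"delta_rot":[0,0,0]},{"dp":[-0.1,0,0],"delta_rot":[0,0,0]},{"dp":[-0.1,0,0],"delta_rot":[0,0,0]},{"dp":[-0.1,0,0],"delta_rot":[0,0,0]},{"dp":[-0.05,0,0],"delta_rot":[0,0,0]},{"dp":[0,0,0],"delta_rot":[0,0,0]},{"dp":[0,0,0],"delta_rot":[0,0,0]}]' 1
python3 - <<'E'
from h import *
s,f,C=wrist();print(s['tool_pos'])
for r in regions_of(f,'carton')[:1]:
    P=C[r['pixels']&(f['z_map']>0)];p=P[(P[:,2]>33)&(P[:,2]<41)];print(r['p'],r['xy'],cv2.minAreaRect(p[:,:2].astype(np.float32)),np.percentile(p,[2,98],axis=0).round(1).tolist())
m=(abs(C[...,0]-518)<12)&(abs(C[...,1]-91)<22)&(C[...,2]>12)&(C[...,2]<46)&(f['z_map']>0)
print('leaves',m.sum(),np.percentile(C[m],[2,50,98],axis=0).round(1).tolist())
g=f['pixels'][:,:,::-1];cv2.imwrite('pics/v9.png',cv2.resize(g[90:390,130:430],(600,600),interpolation=2))
E
```

```text
time: 31.2
tool_pos: [687.3, 94.1, 206.5]
tool_rot: [-180.0, -0.1, -179.2]
ft_force: [0.9, -0.1, 0.4]
gripper_width: -0.1
finger_force: 0.0
[687.34841752  94.10481503 206.50871074]
0.76 [273.6, 105.6] ((608.6991577148438, 91.47493743896484), (71.76302337646484, 47.8043098449707), 0.3960893452167511) [[574.2, 69.2, 35.9], [643.2, 114.2, 38.9]]
leaves 506 [[519.6, 69.8, 13.0], [521.6, 89.1, 32.7], [522.4, 112.1, 42.9]]
```

View pics/v9.png

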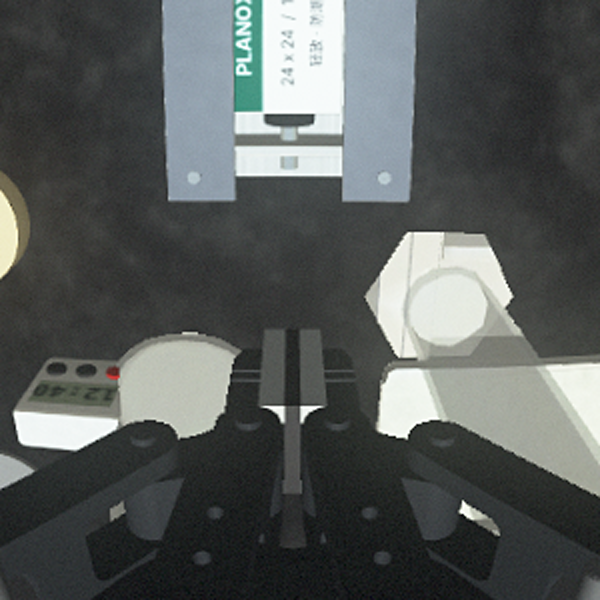

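```bash
python3 -c "
from station import *
print(job_done())"
```

```text
the job is handed in; nothing more can be done
None
```

I handed the job in at about 31 s: the carton lies flat against the buffer, pressed there at about 8 N for 0.7 s, the flap is shut behind it, and the bottles, tape and beaker measure unmoved (the beaker in the side view only). Getting through the flap, the push briefly reached 17 N until I raised the fingers slightly.

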